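# Shim the rocking balance

### The arm

A 6-joint arm with a two-finger parallel gripper is mounted at the origin on the work surface. World frame = base frame: x ahead of the robot, y to its left, z up, the work surface at z = 0. Lengths are in m, angles in rad, forces in N, time in s.
With the tool pointing down it reaches from about 0.4 to 0.825 m from the base axis. Payload 7 kg.
Tool frame: the origin (TCP) lies on the centre line of the jaws, within the pads' length; the fingertips stand 22 mm ahead of it and the grasp point (between the pads) lies 3 mm ahead of it; z points along the fingers, y is the line along which they close (so a half turn about z gives the same grasp; the last joint's range is limited). The gripper opens to 88 mm and grips with 3 to 60 N. Pads are 19 mm wide; open, the fingers measure 130 mm over their backs; the gripper's body (78 mm by 193 mm) begins 47 mm behind the grasp point.
Start: joints at [1.624, 0.359, 0.012, 0, -1.224, -0.288], TCP at [0.157, 0.656, 0.249] pointing down, gripper open.
Joint ranges: [-3.07, 3.07], [-1.43, 2.12], [-1.02, 1.25], [-3.03, 1.67], [-3.05, -0], [-3.03, 3.03]. Speed limits (rad/s): [2.39, 2.39, 3.01, 3.14, 3.14, 3.14].

### API

Orientations are given as [roll, pitch, yaw] about the fixed x, y, z axes, in that order (R = Rz(yaw) Ry(pitch) Rx(roll)).
In Python, from station import monitor, viewer, order gives the robot as it stands. The module is installed in compiled form; this text tells all that it offers.
- The arm moves only by the tool servo_tool, never from a script. Its argument "targets" is a list of rows, each an object with "angular": the turn, a rotation vector about the tool's x, y, z in degrees, a list of three; "xyz": the shift along the tool's x, y, z in cm, a list of three; "claw": the finger opening in cm, from 0 to 8.76. A call has 1 to 20 rows; each row shifts and turns the commanded pose from where the row before left it, along the tool's axes as they then stand; what a row does not reach is not made up. A row lasts 1/10 s, in which the tool goes at most 50 mm and 8.59 degrees, less where a joint would pass 70% of its speed; a pose out of reach is approached as far as the arm can. A call is refused whole if a number of a shift passes 5 or a number of a turn 8.59, either way. A call with a gripper value outside its range is refused whole. The fingers move at their own pace and stop on an object; "force" is the grip in N (left out, the last holds). Time passes only in rows, so rows that do not move let the fingers close. It gives the time, the measured TCP pose, the force, the opening and the grip force at its end, in the units of the state.
- monitor.get_state(): the state, without advancing time (a new reading comes with each control period).
- viewer.grab_frame(name): name is "side" or "top"; returns a dict with "color" (420x560x3 uint8, blue, green, red), "fovy" (degrees; the focal length in pixels is half the picture's height over the tangent of half this angle, whatever the lens; pixels are square), "cx", "cy" (the principal point, pixels), "R" (3x3) and "t" (3): a world point X has camera coordinates R X + t. Camera axes: x right, y down, z forward; pixel columns grow to the right and rows downward; lengths in m; the calibration is good to about 2 mm. A picture is of the moment at which its call begins. There is no depth.
- order.job_done(): hands the job in; it is judged then, once.
The state is a dict: "t": time; "q": joint angles; "qd": joint speeds; "joint_efforts": joint torques, N m; "eef_pos": TCP position; "ee_rot": TCP orientation; "force": force on the tool from outside, world axes, zero at the start; "moment": the same for the moment, N m; "width": finger opening in m; "gripper_force": force on a finger pad.
Only numpy, scipy, OpenCV 4.12 (cv2) and the standard library are available. Lean on these libraries where they do the work, as an engineer would, in place of code of your own. Each camera call takes 0.05 s, during which the arm holds its last target. There are 200 camera calls.

### The job

The bench balance rocks because its front left foot, the one under the red knob, is too short. Push the orange wedge shim, nose first, under that foot until the balance stands level and no longer rocks, stop there, and leave it so. Only push the shim along the bench with the fingertips: do not pick it up, do not push or shift the balance itself, and leave the jars, the cork ring and the mould tray where they are.

Things in the scene. Friction and masses are not known exactly. Their poses are not given: they have to be found in the camera images.
- balance: White bench balance, loose, about 2 kg, housing 190 x 185 mm, pan top 89 mm high, on four domed rubber feet at x = +-80, y = +-115 mm. Origin: centre of its underside, at bench level; x from front (display) to back, y to its left, z vertical when level. At first it leans 3.5 degrees onto the short foot and the back right foot hangs 8 mm in the air. It slides if pushed hard.
- short_foot (a point): Lowest point of the short front left foot (dome of 12 mm radius, below the 26 mm wide red knob); axes as the balance's. It touches the bench at first and is 8 mm up when the balance is level. The grey ear over it is 30 mm above the bench when level, about 22 mm at first, so the shim's front passes below.
- shim: Loose orange wedge, 60 g, 90 mm long (x), 54 mm wide (y). Flat underside; top slopes evenly from 1 mm thick at the nose (+x) to 19 mm at the upright rear face. Origin: centre of its underside. Starts in front of the balance, nose roughly towards the short foot. Level when the foot's centre is over a spot 34 mm behind the nose; further lifts that corner too high. Friction holds it when let go.
- shim_rear (a point): Middle of the shim's upright rear face (54 mm wide, 19 mm high), the face to push on, 9.5 mm above the bench; axes as the shim's.
- shim_nose (a point): Middle of the shim's nose edge, at bench level; axes as the shim's.
- jar_a: Loose sample jar with a white lid and pale contents, 60 mm diameter, 70 mm high; origin: centre of its underside.
- jar_b: Loose sample jar with a white lid and brown contents, 60 mm diameter, 70 mm high; origin: centre of its underside.
- cork_ring: Loose cork ring, 72 mm outer diameter, 30 mm high; origin: centre of its underside.
- mould: Loose dark mould tray with square cells, 110 x 200 mm, 22 mm high; origin: centre of its underside.
Things that resemble listed ones, but are neither listed nor needed, are in the scene too. Of the things that look like the shim, the middle-sized one is meant.

How it is judged:
At the end, for the whole second after the job is handed in: The balance is at rest and level to within 0.008 rad (about half a degree), its short foot bearing with more than 0.5 N on the sloping front half of the shim, which lies flat on the bench (within 0.04 rad) (angle between balance's own z axis and vertical below 0.008 rad and contact force between shim and balance above 0.5 N and horizontal distance between short_foot and shim below 0.035 m and x of short_foot in the frame of shim above -0.005 m and angle between shim's own z axis and vertical below 0.04 rad and linear speed of each of balance, shim below 0.01 m/s and angular speed of balance below 0.03 rad/s); the robot touches nothing.
It fails at once if the shim is lifted off the bench (centre of its underside more than 12 mm up) or tipped (more than 0.3 rad) (height (world z) of shim above 0.012 m or angle between shim's own z axis and vertical above 0.3 rad).
It fails at once if the balance is shifted by more than 25 mm or tilted by more than 0.1 rad (distance of balance from where it was at the start of the episode above 0.025 m or angle between balance's own z axis and vertical above 0.1 rad).
It fails at once if the robot pushes on the balance with more than 4 N (contact force between any of the fingers, the arm and balance above 4 N).
It fails at once if a jar, the cork ring or the mould tray is moved by more than 20 mm (distance of any of jar_a, jar_b, cork_ring, mould from where it was at the start of the episode above 0.02 m).
It also fails if it takes over 56 s, if anything falls off the work surface, if the arm or the gripper's body presses on something with over 40 N, if the wrist force passes 120 N, or if a joint passes its speed limit or range.

## Working session

There is one attempt and no reset: what is moved stays moved. The work goes in short steps, Python scripts to look and compute and a tool call to move; the robot and the scene stay as the last step left them, time stands still between calls to the robot, and variables do not carry over. Pictures are saved under pics/ and viewed, at most 10 in all, crops included, and the job is handed in when it is done.

Besides the shell and the picture viewer there is one more tool, called after "Request:" in YAML: its name, and indented under it one key for each argument. servo_tool: Moves the arm, as the interface text tells. Its arguments: {"type":"object","properties":{"targets":{"type":"array"},"force":{"type":"number"}},"required":["targets"]}

```bash
mkdir -p pics; cat > h.py <<'E'
import numpy as np, cv2
from station import monitor, viewer, order
def grab(n,save=None):
    f=viewer.grab_frame(n); f['color']=np.array(f['color'])
    if save: cv2.imwrite('pics/'+save,f['color'])
    return f
def ray(f,uv,z):
    F=f['color'].shape[0]/2/np.tan(np.radians(f['fovy'])/2)
    uv=np.atleast_2d(np.array(uv,float)); R=np.array(f['R']);t=np.array(f['t'])
    d=np.c_[(uv[:,0]-f['cx'])/F,(uv[:,1]-f['cy'])/F,np.ones(len(uv))]@R
    c=-R.T@t
    return c+d*((z-c[2])/d[:,2])[:,None]
def proj(f,X):
    F=f['color'].shape[0]/2/np.tan(np.radians(f['fovy'])/2)
    p=np.atleast_2d(X)@np.array(f['R']).T+np.array(f['t'])
    return np.c_[f['cx']+F*p[:,0]/p[:,2],f['cy']+F*p[:,1]/p[:,2]]
E
python3 - <<'E'
from h import *
for n in('top','side'):
    f=grab(n,n+'0.png'); print(n,f['fovy'],f['cx'],f['cy'],-np.array(f['R']).T@f['t'])
    hsv=cv2.cvtColor(f['color'],cv2.COLOR_BGR2HSV)
    for nm,lo,hi in(('orange',(5,120,80),(22,255,255)),('red',(0,140,80),(4,255,255)),('red2',(172,140,80),(180,255,255))):
        m=cv2.inRange(hsv,lo,hi)
        for c in cv2.findContours(m,cv2.RETR_EXTERNAL,cv2.CHAIN_APPROX_SIMPLE)[0]:
            if cv2.contourArea(c)>25: 
                r=cv2.minAreaRect(c);print(nm,cv2.contourArea(c),np.round(r[0]),np.round(r[1]),r[2])
print(monitor.get_state())
E
```

```text
top 55.83898110831417 289.1062205280034 201.79013071492977 [ 0.39949613 -0.05139012  0.9254878 ]
orange 426.5 [318. 284.] [29. 16.] 70.70995330810547
orange 767.5 [281. 238.] [37. 22.] 85.2363510131836
orange 1759.0 [151. 201.] [33. 58.] 87.87889862060547
red 55.5 [276. 196.] [8. 8.] 90.0
side 48.2622713850173 272.9076122152107 213.630729805008 [0.22254247 0.71996452 0.67352001]
orange 2377.5 [218. 354.] [47. 64.] 18.924644470214844
orange 604.5 [305. 250.] [16. 43.] 86.53176879882812
orange 313.0 [358. 235.] [13. 30.] 78.69007110595703
red 54.0 [263. 232.] [ 7. 10.] 90.0
{'t': 0.1, 'q': array([ 1.62408765e+00,  3.59277578e-01,  1.11757769e-02, -3.29050733e-04,
       -1.22411831e+00, -2.88140994e-01]), 'qd': array([ 0.00011631, -0.00185402,  0.00257933,  0.0013875 ,  0.00030106,
       -0.00065   ]), 'joint_efforts': array([-1.05126692e-03, -5.84159374e+01,  2.93751580e+01,  7.01555014e+00,
        1.01749896e-02, -4.35217908e-05]), 'eef_pos': array([0.15696584, 0.65607944, 0.24774805]), 'ee_rot': array([ 3.14013965e+00, -1.08039035e-04, -2.34961615e-01]), 'force': array([-0.18900448, -0.37708171,  0.36470853]), 'moment': array([-0.00448827, -0.00768889, -0.03160876]), 'gripper_force': 0.0, 'width': 0.08795597381442423}
```

View pics/top0.png

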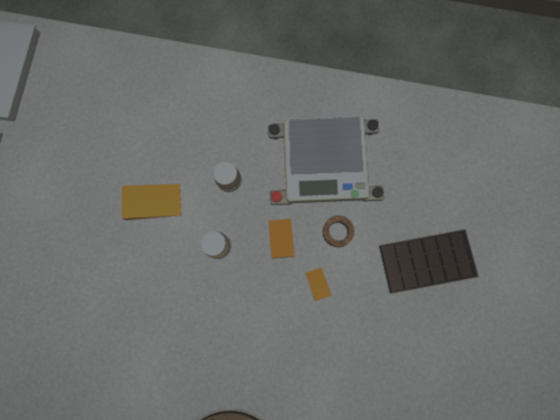

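View pics/side0.png

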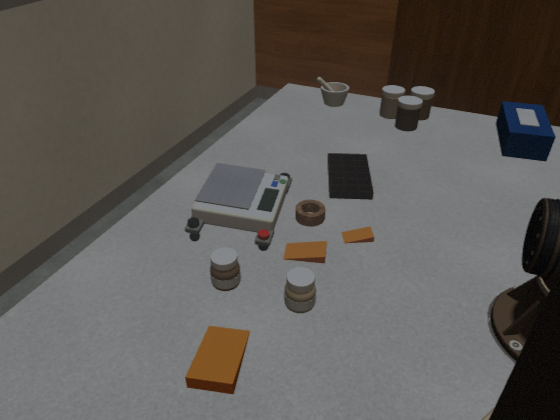

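Things that could pass for the shim, at top-view pixels: the large wedge (151,201), the middle one (281,238) and the small one (318,284). The middle one is meant. It lies in front of the red knob at (276,196), and the side view shows it at (305,250). Next I check it in a crop and measure it.

```bash
cat > meas.py <<'E'
from h import *
def shimmask(f,c,area=(350,1300)):
    hsv=cv2.cvtColor(f['color'],cv2.COLOR_BGR2HSV)
    m=cv2.inRange(hsv,(5,120,60),(22,255,255))
    cs=[k for k in cv2.findContours(m,cv2.RETR_EXTERNAL,cv2.CHAIN_APPROX_NONE)[0] if cv2.contourArea(k)>150]
    return min(cs,key=lambda k:np.linalg.norm(cv2.minAreaRect(k)[0]-np.array(c)))
def redc(f,z):
    hsv=cv2.cvtColor(f['color'],cv2.COLOR_BGR2HSV)
    m=cv2.inRange(hsv,(0,140,80),(4,255,255))|cv2.inRange(hsv,(174,140,80),(180,255,255))
    k=max(cv2.findContours(m,cv2.RETR_EXTERNAL,cv2.CHAIN_APPROX_NONE)[0],key=cv2.contourArea)
    mm=cv2.moments(k); return ray(f,(mm['m10']/mm['m00'],mm['m01']/mm['m00']),z)[0]
E
python3 - <<'E'
from meas import *
np.set_printoptions(precision=4,suppress=True)
f=grab('top'); s=grab('side')
k=shimmask(f,(281,238)); b=cv2.boxPoints(cv2.minAreaRect(k)); print('box px',b)
print('area',cv2.contourArea(k)); 
for z in(0.001,.010,.019): print(z,ray(f,b,z))
ks=shimmask(s,(305,250)); bs=cv2.approxPolyDP(ks,3,True)[:,0]; print('side',bs); print(ray(s,bs,0),ray(s,bs,.019))
for z in(.025,.035): print('red',z,redc(f,z),redc(s,z))
# four dark knobs pixels from eye
print(ray(f,[(274.5,130),(372.5,125.5),(276.5,197),(377.5,192)],.035))
print('jars top',ray(f,[(226,174),(214,244)],.07),'ring',ray(f,[(338,231)],.03))
a=cv2.resize(f['color'][170:310,200:400],None,fx=3.0,fy=3.0,interpolation=2)
c=cv2.resize(s['color'][200:300,200:400],None,fx=3.0,fy=3.0,interpolation=2)
cv2.imwrite('pics/c0.png',cv2.resize(np.vstack([a,c])[:,:],(480,576)))
E
```

```text
box px [[267.6733 220.7327]
 [290.0495 218.4951]
 [293.7327 255.3268]
 [271.3564 257.5644]]
area 767.5
0.001 [[ 0.5333  0.0246  0.001 ]
 [ 0.5485 -0.0262  0.001 ]
 [ 0.4652 -0.0508  0.001 ]
 [ 0.4504 -0.0008  0.001 ]]
0.01 [[ 0.532   0.0239  0.01  ]
 [ 0.547  -0.0265  0.01  ]
 [ 0.4645 -0.0508  0.01  ]
 [ 0.4499 -0.0013  0.01  ]]
0.019 [[ 0.5307  0.0232  0.019 ]
 [ 0.5456 -0.0267  0.019 ]
 [ 0.4639 -0.0508  0.019 ]
 [ 0.4494 -0.0018  0.019 ]]
side [[326 241]
 [288 243]
 [284 258]
 [324 262]]
[[ 0.4709 -0.073   0.    ]
 [ 0.546  -0.0304  0.    ]
 [ 0.5333  0.0198 -0.    ]
 [ 0.4503 -0.0044  0.    ]] [[ 0.4639 -0.0506  0.019 ]
 [ 0.5369 -0.0092  0.019 ]
 [ 0.5245  0.0396  0.019 ]
 [ 0.4439  0.016   0.019 ]]
red 0.025 [0.5905 0.0152 0.025 ] [ 0.5988 -0.0122  0.025 ]
red 0.035 [0.5884 0.0144 0.035 ] [ 0.593  -0.0009  0.035 ]
[[ 0.7458  0.0492  0.035 ]
 [ 0.8011 -0.1786  0.035 ]
 [ 0.5863  0.0128  0.035 ]
 [ 0.6417 -0.2137  0.035 ]]
jars top [[0.6094 0.1315 0.07  ]
 [0.4519 0.1226 0.07  ]] ring [[ 0.536  -0.1394  0.03  ]]
```

View pics/c0.png

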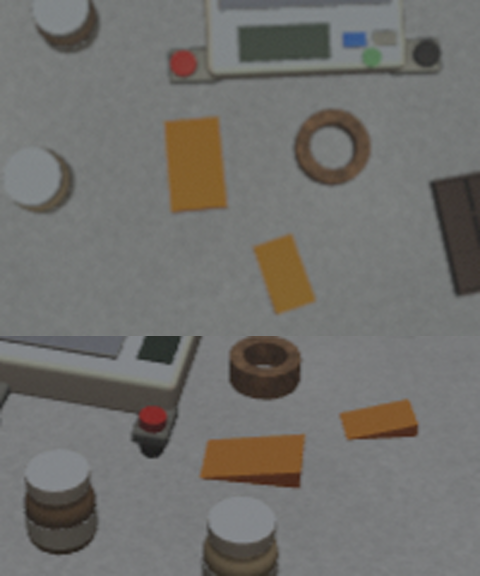

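The crop confirms that the middle wedge at top (281,238) has its thin nose facing the red knob and its thick rear facing the robot. By measurement:

| Quantity | Value |
|---|---|
| Shim yaw | about 16.4° |
| Rear | (0.4555, -0.026) |
| Nose | (0.542, -0.001) |
| Foot | about (0.588, 0.012), on the shim's axis |
| Push needed | about 82 mm |

First I move above the start point with the fingers closed.

Request:
servo_tool:
  targets:
    - {"angular": [0, 0, 0], "xyz": [3.3, 2.4, 0], "claw": 0}
    - {"angular": [0, 0, 0], "xyz": [3.3, 2.4, 0], "claw": 0}
    - {"angular": [0, 0, 0], "xyz": [3.3, 2.4, 0], "claw": 0}
    - {"angular": [0, 0, 0], "xyz": [3.3, 2.4, 0], "claw": 0}
    - {"angular": [0, 0, 0], "xyz": [3.3, 2.4, 0], "claw": 0}
    - {"angular": [0, 0, 0], "xyz": [3.3, 2.4, 0], "claw": 0}
    - {"angular": [0, 0, 0], "xyz": [3.3, 2.4, 0], "claw": 0}
    - {"angular": [0, 0, 0], "xyz": [3.3, 2.4, 0], "claw": 0}
    - {"angular": [0, 0, 0], "xyz": [3.3, 2.4, 0], "claw": 0}
    - {"angular": [0, 0, 0], "xyz": [3.3, 2.4, 0], "claw": 0}
    - {"angular": [0, 0, -3], "xyz": [0.9, 3.75, 0], "claw": 0}
    - {"angular": [0, 0, 0], "xyz": [0, 0, 0], "claw": 0}
  force: 10

```text
t: 1.4
eef_pos: [0.4222, 0.3038, 0.2485]
ee_rot: [3.141, 0.001, -0.184]
force: [-0.7, 0.6, 0.9]
width: 0.0012
gripper_force: 0.0
```

Request:
servo_tool:
  targets:
    - {"angular": [0, 0, 0], "xyz": [0.69, 3.7, 0], "claw": 0}
    - {"angular": [0, 0, 0], "xyz": [0.69, 3.7, 0], "claw": 0}
    - {"angular": [0, 0, 0], "xyz": [0.69, 3.7, 0], "claw": 0}
    - {"angular": [0, 0, 0], "xyz": [0.69, 3.7, 0], "claw": 0}
    - {"angular": [0, 0, 0], "xyz": [0.69, 3.7, 0], "claw": 0}
    - {"angular": [0, 0, 0], "xyz": [0.69, 3.7, 0], "claw": 0}
    - {"angular": [0, 0, 0], "xyz": [0.69, 3.7, 0], "claw": 0}
    - {"angular": [0, 0, 0], "xyz": [0.69, 3.7, 0], "claw": 0}
    - {"angular": [0, 0, 0], "xyz": [0.69, 3.7, 0], "claw": 0}
    - {"angular": [0, 0, -6.7], "xyz": [0, 0, 0], "claw": 0}
    - {"angular": [0, 0, -6.7], "xyz": [0, 0, 0], "claw": 0}
    - {"angular": [0, 0, -6.7], "xyz": [0, 0, 0], "claw": 0}
    - {"angular": [0, 0, -6.7], "xyz": [0, 0, 0], "claw": 0}
    - {"angular": [0, 0, 0], "xyz": [0, 0, 0], "claw": 0}

```text
t: 2.8
eef_pos: [0.4228, -0.0309, 0.2486]
ee_rot: [-3.142, -0.0, 0.287]
force: [0.5, 0.9, 0.0]
width: 0.0002
gripper_force: 0.0
```

Request:
servo_tool:
  targets:
    - {"angular": [0, 0, 0], "xyz": [0, 0.45, 2.5], "claw": 0}
    - {"angular": [0, 0, 0], "xyz": [0, 0, 4], "claw": 0}
    - {"angular": [0, 0, 0], "xyz": [0, 0, 4], "claw": 0}
    - {"angular": [0, 0, 0], "xyz": [0, 0, 4], "claw": 0}
    - {"angular": [0, 0, 0], "xyz": [0, 0, 3], "claw": 0}
    - {"angular": [0, 0, 0], "xyz": [0, 0, 2.5], "claw": 0}
    - {"angular": [0, 0, 0], "xyz": [0, 0, 1.4], "claw": 0}
    - {"angular": [0, 0, 0], "xyz": [0, 0, 0.6], "claw": 0}
    - {"angular": [0, 0, 0], "xyz": [0, 0, 0], "claw": 0}
    - {"angular": [0, 0, 0], "xyz": [0, 0, 0], "claw": 0}

```text
t: 3.8
eef_pos: [0.4246, -0.0351, 0.0291]
ee_rot: [3.142, -0.001, 0.284]
force: [0.3, 0.3, 0.5]
width: 0.0004
gripper_force: 0.0
```

```bash
python3 - <<'E'
from meas import *
f=grab('side'); t=grab('top')
a=cv2.resize(f['color'][190:330,200:400],None,fx=3.,fy=3.,interpolation=2)
cv2.imwrite('pics/c1.png',a)
k=shimmask(f,(305,250));print(cv2.approxPolyDP(k,3,True)[:,0].tolist())
E
```

```text
[[286, 246], [286, 259], [324, 262], [322, 242]]
```

View pics/c1.png

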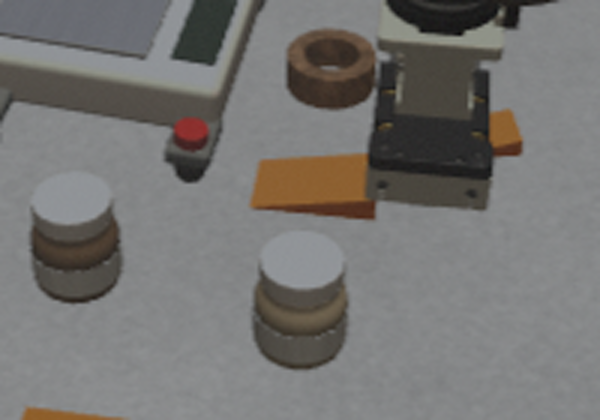

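The fingertips stand behind the shim's rear, with clearance on all sides. I push slowly to just short of the foot.

Request:
servo_tool:
  targets:
    - {"angular": [0, 0, 0], "xyz": [0.3, 0, 0], "claw": 0}
    - {"angular": [0, 0, 0], "xyz": [0.3, 0, 0], "claw": 0}
    - {"angular": [0, 0, 0], "xyz": [0.3, 0, 0], "claw": 0}
    - {"angular": [0, 0, 0], "xyz": [0.3, 0, 0], "claw": 0}
    - {"angular": [0, 0, 0], "xyz": [0.3, 0, 0], "claw": 0}
    - {"angular": [0, 0, 0], "xyz": [0.3, 0, 0], "claw": 0}
    - {"angular": [0, 0, 0], "xyz": [0.3, 0, 0], "claw": 0}
    - {"angular": [0, 0, 0], "xyz": [0.3, 0, 0], "claw": 0}
    - {"angular": [0, 0, 0], "xyz": [0.3, 0, 0], "claw": 0}
    - {"angular": [0, 0, 0], "xyz": [0.3, 0, 0], "claw": 0}
    - {"angular": [0, 0, 0], "xyz": [0.3, 0, 0], "claw": 0}
    - {"angular": [0, 0, 0], "xyz": [0.3, 0, 0], "claw": 0}
    - {"angular": [0, 0, 0], "xyz": [0.3, 0, 0], "claw": 0}
    - {"angular": [0, 0, 0], "xyz": [0.3, 0, 0], "claw": 0}
    - {"angular": [0, 0, 0], "xyz": [0.3, 0, 0], "claw": 0}
    - {"angular": [0, 0, 0], "xyz": [0.3, 0, 0], "claw": 0}
    - {"angular": [0, 0, 0], "xyz": [0.3, 0, 0], "claw": 0}
    - {"angular": [0, 0, 0], "xyz": [0.3, 0, 0], "claw": 0}
    - {"angular": [0, 0, 0], "xyz": [0, 0, 0], "claw": 0}
    - {"angular": [0, 0, 0], "xyz": [0, 0, 0], "claw": 0}

```text
t: 5.9
eef_pos: [0.476, -0.0201, 0.0286]
ee_rot: [-3.142, -0.0, 0.285]
force: [-0.2, -0.8, 0.3]
width: 0.0005
gripper_force: 0.0
```

```bash
python3 - <<'E'
from meas import *
np.set_printoptions(precision=4,suppress=True)
f=grab('side'); t=grab('top'); st=monitor.get_state(); print(st['eef_pos'],st['force'])
k=shimmask(f,(285,248));p=cv2.approxPolyDP(k,3,True)[:,0];print(p.tolist(),ray(f,p,0)[:,:2])
k=shimmask(t,(279,222));p=cv2.approxPolyDP(k,3,True)[:,0];print(p.tolist(),ray(t,p,0.001)[:,:2])
print(redc(t,.047),redc(f,.047))
a=cv2.resize(f['color'][190:330,200:400],None,fx=3.,fy=3.,interpolation=2)
b=cv2.resize(t['color'][170:310,200:400],None,fx=3.,fy=3.,interpolation=2)
cv2.imwrite('pics/c2.png',cv2.resize(np.vstack([a,b]),(428,600)))
E
```

```text
[ 0.4758 -0.0202  0.0286] [-0.4564  0.1461 -0.2702]
[[272, 243], [269, 257], [309, 259], [308, 255], [293, 252], [294, 241]] [[ 0.5788 -0.0153]
 [ 0.5642  0.0305]
 [ 0.483   0.0001]
 [ 0.4898 -0.0112]
 [ 0.5235 -0.0066]
 [ 0.5366 -0.0426]]
[[320, 268], [306, 273], [315, 299], [330, 294]] [[ 0.448  -0.1155]
 [ 0.4308 -0.0859]
 [ 0.3776 -0.1163]
 [ 0.3948 -0.1479]]Traceback (most recent call last):
  File "<stdin>", line 6, in <module>
  File "meas.py", line 10, in redc
    k=max(cv2.findContours(m,cv2.RETR_EXTERNAL,cv2.CHAIN_APPROX_NONE)[0],key=cv2.contourArea)
ValueError: max() iterable argument is empty
```

Good: the shim's nose, found in the side view at (270,250) px, agrees with the tool pose, and its heading is kept. About 51 mm remains; I push 45 mm and check.

Request:
servo_tool:
  targets:
    - {"angular": [0, 0, 0], "xyz": [0.25, 0, 0], "claw": 0}
    - {"angular": [0, 0, 0], "xyz": [0.25, 0, 0], "claw": 0}
    - {"angular": [0, 0, 0], "xyz": [0.25, 0, 0], "claw": 0}
    - {"angular": [0, 0, 0], "xyz": [0.25, 0, 0], "claw": 0}
    - {"angular": [0, 0, 0], "xyz": [0.25, 0, 0], "claw": 0}
    - {"angular": [0, 0, 0], "xyz": [0.25, 0, 0], "claw": 0}
    - {"angular": [0, 0, 0], "xyz": [0.25, 0, 0], "claw": 0}
    - {"angular": [0, 0, 0], "xyz": [0.25, 0, 0], "claw": 0}
    - {"angular": [0, 0, 0], "xyz": [0.25, 0, 0], "claw": 0}
    - {"angular": [0, 0, 0], "xyz": [0.25, 0, 0], "claw": 0}
    - {"angular": [0, 0, 0], "xyz": [0.25, 0, 0], "claw": 0}
    - {"angular": [0, 0, 0], "xyz": [0.25, 0, 0], "claw": 0}
    - {"angular": [0, 0, 0], "xyz": [0, 0, 0], "claw": 0}

```text
t: 7.3
eef_pos: [0.5055, -0.0115, 0.0287]
ee_rot: [3.142, -0.001, 0.285]
force: [-0.6, -0.1, -1.5]
width: 0.0009
gripper_force: 0.4
```

```bash
cat > trk.py <<'E'
from meas import *
np.set_printoptions(precision=4,suppress=True)
import sys
f=grab('side',sys.argv[1]); st=monitor.get_state(); print(st['eef_pos'],st['force'])
# shift of balance patches between first side picture and now (pixels)
g0=cv2.imread('pics/side0.png',0); g=cv2.cvtColor(f['color'],cv2.COLOR_BGR2GRAY)
pts={'red':(263,233),'BL':(194,226),'BR':(285,179),'panfar':(228,167),'panleft':(198,203),'jar':(225,262),'frontbot':(245,222)}
P=np.float32(list(pts.values()))[:,None]
Q,ok,_=cv2.calcOpticalFlowPyrLK(g0,g,P,None,winSize=(15,15),maxLevel=1)
for n,p,q,o in zip(pts,P[:,0],Q[:,0],ok): print(n,(q-p).round(2),o)
k=shimmask(f,(275,248));print(cv2.approxPolyDP(k,3,True)[:,0].tolist())
E
python3 trk.py s2.png
```

```text
[ 0.5055 -0.0114  0.0287] [-1.4915 -0.0544 -0.4892]
red [-0.27 -1.87] [1]
BL [-0.34 -0.46] [1]
BR [ 46.73 -99.29] [1]
panfar [-26.    28.64] [1]
panleft [ 0.17 -0.17] [1]
jar [0.13 0.54] [1]
frontbot [-0.14 -0.71] [1]
[[255, 255], [295, 258], [295, 254], [278, 251], [278, 240], [270, 240], [265, 249], [258, 246]]
```

Request:
servo_tool:
  targets:
    - {"angular": [0, 0, 0], "xyz": [0.25, 0, 0], "claw": 0}
    - {"angular": [0, 0, 0], "xyz": [0.25, 0, 0], "claw": 0}
    - {"angular": [0, 0, 0], "xyz": [0.25, 0, 0], "claw": 0}
    - {"angular": [0, 0, 0], "xyz": [0.25, 0, 0], "claw": 0}
    - {"angular": [0, 0, 0], "xyz": [0.25, 0, 0], "claw": 0}
    - {"angular": [0, 0, 0], "xyz": [0, 0, 0], "claw": 0}

```text
t: 7.95
eef_pos: [0.5174, -0.008, 0.0286]
ee_rot: [3.142, -0.001, 0.285]
force: [-1.4, -0.8, -0.3]
width: 0.0005
gripper_force: 0.5
```

```bash
cat >> trk.py <<'E'
def rc(im):
    b,g,r=[im[215:250,245:280,i].astype(float) for i in range(3)]
    w=np.clip(r-np.maximum(b,g)-35,0,None); yy,xx=np.mgrid[215:250,245:280]
    return np.array([(w*xx).sum(),(w*yy).sum()])/w.sum()
r0=rc(cv2.imread('pics/side0.png'))
import glob
print('red0',r0,'s2',rc(cv2.imread('pics/s2.png'))-r0,'now',rc(f['color'])-r0)
X=np.array([[.5857,.0134,.047]]); print('pred level',proj(f,X+[.0027,-.001,.008])-proj(f,X))
E
python3 trk.py s3.png
python3 - <<'E'
import cv2,numpy as np
a=[cv2.imread('pics/'+n)[155:275,170:320] for n in('side0.png','s3.png')]
cv2.imwrite('pics/c3.png',cv2.resize(np.hstack(a),(800,320),interpolation=2))
E
```

```text
[ 0.5174 -0.008   0.0286] [-0.3335 -0.4567 -0.527 ]
red [14.59  2.6 ] [1]
BL [-0.54 -0.6 ] [1]
BR [  46.34 -113.98] [1]
panfar [-33.08  32.08] [1]
panleft [-0.22 -0.35] [1]
jar [0.14 0.55] [1]
frontbot [ 5.65 -0.61] [1]
[[250, 253], [289, 259], [287, 253], [272, 251], [271, 239], [265, 248], [254, 241]]
red0 [263.2379 232.5945] s2 [1.1749 1.053 ] now [-1.0337  0.2174]
pred level [[-0.9931 -3.5124]]
```

View pics/c3.png

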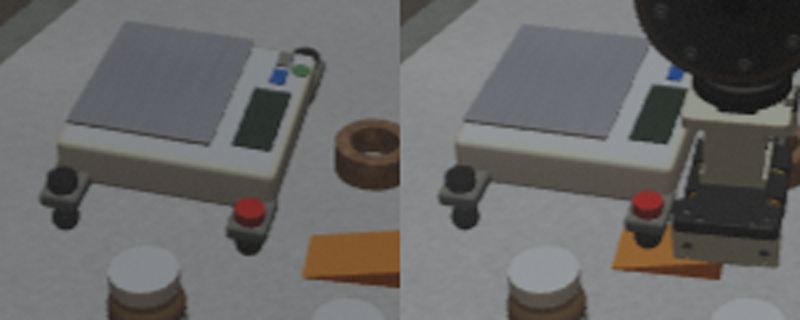

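Request:
servo_tool:
  targets:
    - {"angular": [0, 0, 0], "xyz": [0.2, 0, 0], "claw": 0}
    - {"angular": [0, 0, 0], "xyz": [0.2, 0, 0], "claw": 0}
    - {"angular": [0, 0, 0], "xyz": [0.2, 0, 0], "claw": 0}
    - {"angular": [0, 0, 0], "xyz": [0.1, 0, 0], "claw": 0}
    - {"angular": [0, 0, 0], "xyz": [0, 0, 0], "claw": 0}
    - {"angular": [0, 0, 0], "xyz": [0, 0, 0], "claw": 0}

```text
t: 8.6
eef_pos: [0.523, -0.0064, 0.0285]
ee_rot: [3.142, 0.001, 0.285]
force: [-4.7, -1.6, 3.4]
width: 0.0005
gripper_force: 2.5
```

```bash
sed -i 's/w=np.clip.*None);/w=np.clip(r-g-2.5*np.abs(g-b)-30,0,60);/' trk.py; python3 trk.py s4.png
python3 - <<'E'
import sys; sys.argv=['x','junk.png']
exec(open('trk.py').read().split('def rc')[0].split('f=grab')[0]); exec('def rc'+open('trk.py').read().split('def rc')[1].split('r0=')[0])
a=[rc(cv2.imread(f'pics/{n}.png')) for n in('side0','s2','s3','s4')]; print(np.array(a)-a[0])
E
```

```text
[ 0.523  -0.0064  0.0285] [-3.4385 -1.4662  2.9274]
red [10.54  2.15] [1]
BL [-0.67 -0.69] [1]
BR [  51.17 -121.35] [1]
panfar [-27.14  28.69] [1]
panleft [-0.34 -0.42] [1]
jar [0.15 0.56] [1]
frontbot [ 1.88 -1.44] [1]
[[247, 254], [287, 256], [270, 252], [268, 244], [261, 248], [254, 240]]
red0 [263.224  232.6409] s2 [-0.5391 -1.779 ] now [-0.9321 -3.3683]
pred level [[-0.9931 -3.5124]]
[[ 0.      0.    ]
 [-0.5391 -1.779 ]
 [-0.7899 -2.8267]
 [-0.9321 -3.3683]]
```

Request:
servo_tool:
  targets:
    - {"angular": [0, 0, 0], "xyz": [0.1, 0, 0], "claw": 0}
    - {"angular": [0, 0, 0], "xyz": [0, 0, 0], "claw": 0}
    - {"angular": [0, 0, 0], "xyz": [0, 0, 0], "claw": 0}

```text
t: 8.95
eef_pos: [0.5236, -0.0063, 0.0284]
ee_rot: [3.142, 0.001, 0.285]
force: [-6.0, -1.9, 3.3]
width: 0.0008
gripper_force: 3.1
```

Request:
servo_tool:
  targets:
    - {"angular": [0, 0, 0], "xyz": [-0.3, 0, 0], "claw": 0}
    - {"angular": [0, 0, 0], "xyz": [-1, 0, 0], "claw": 0}
    - {"angular": [0, 0, 0], "xyz": [-2.5, 0, 0], "claw": 0}
    - {"angular": [0, 0, 0], "xyz": [-3, 0, 0], "claw": 0}
    - {"angular": [0, 0, 0], "xyz": [-3, 0, 0], "claw": 0}
    - {"angular": [0, 0, 0], "xyz": [0, 0, -4], "claw": 0}
    - {"angular": [0, 0, 0], "xyz": [0, 0, -4], "claw": 0}
    - {"angular": [0, 0, 0], "xyz": [0, 0, -4], "claw": 0}
    - {"angular": [0, 0, 0], "xyz": [0, 0, -4], "claw": 0}
    - {"angular": [0, 0, 0], "xyz": [0, 0, -4], "claw": 0}
    - {"angular": [0, 0, 0], "xyz": [0, -4.5, 0], "claw": 0}
    - {"angular": [0, 0, 0], "xyz": [0, -4.5, 0], "claw": 0}
    - {"angular": [0, 0, 0], "xyz": [0, -4.5, 0], "claw": 0}
    - {"angular": [0, 0, 0], "xyz": [0, -4.5, 0], "claw": 0}
    - {"angular": [0, 0, 0], "xyz": [0, -4.5, 0], "claw": 0}
    - {"angular": [0, 0, 0], "xyz": [0, -4.5, 0], "claw": 0}
    - {"angular": [0, 0, 0], "xyz": [0, 0, 0], "claw": 0}

```text
t: 10.65
eef_pos: [0.3535, 0.23, 0.229]
ee_rot: [-3.139, -0.003, 0.29]
force: [-0.5, -0.8, 0.2]
width: 0.0002
gripper_force: 0.0
```

```bash
python3 trk.py s5.png; python3 - <<'E'
from meas import *
np.set_printoptions(precision=4,suppress=True)
t=grab('top','t5.png')
k=shimmask(t,(278,215)); print(cv2.contourArea(k),cv2.boxPoints(cv2.minAreaRect(k)).tolist(), ray(t,cv2.boxPoints(cv2.minAreaRect(k)),.019)[:,:2])
try: print('red',redc(t,.055))
except ValueError: print('red occluded')
s=cv2.imread('pics/s5.png');a=[x[155:275,170:320] for x in(cv2.imread('pics/side0.png'),s)]
b=t['color'][105:265,210:410]
A=cv2.resize(np.hstack(a),(750,300),interpolation=2); B=cv2.resize(b,(375,300),interpolation=2)
cv2.imwrite('pics/c5.png',np.vstack([A,np.hstack([B,np.zeros((300,375,3),np.uint8)])]))
E
```

```text
[0.3536 0.228  0.2287] [-0.1826 -0.196   0.3224]
red [-0.79 -3.46] [1]
BL [-0.68 -0.76] [1]
BR [-1.01 -0.84] [1]
panfar [49.31 54.9 ] [1]
panleft [-0.32 -0.43] [1]
jar [0.16 0.59] [1]
frontbot [11.63 -0.13] [1]
[[289, 238], [270, 239], [263, 248], [251, 240], [247, 255], [286, 258]]
red0 [263.224  232.6409] s2 [-0.5391 -1.779 ] now [-1.0097 -3.4239]
pred level [[-0.9931 -3.5124]]
449.5 [[265.3448486328125, 187.13795471191406], [287.358642578125, 185.30348205566406], [290.31036376953125, 220.7241668701172], [268.29656982421875, 222.5586395263672]] [[ 0.608   0.0444]
 [ 0.6221 -0.0057]
 [ 0.5406 -0.0283]
 [ 0.5268  0.0209]]
red [0.5885 0.0128 0.055 ]
```

View pics/c5.png

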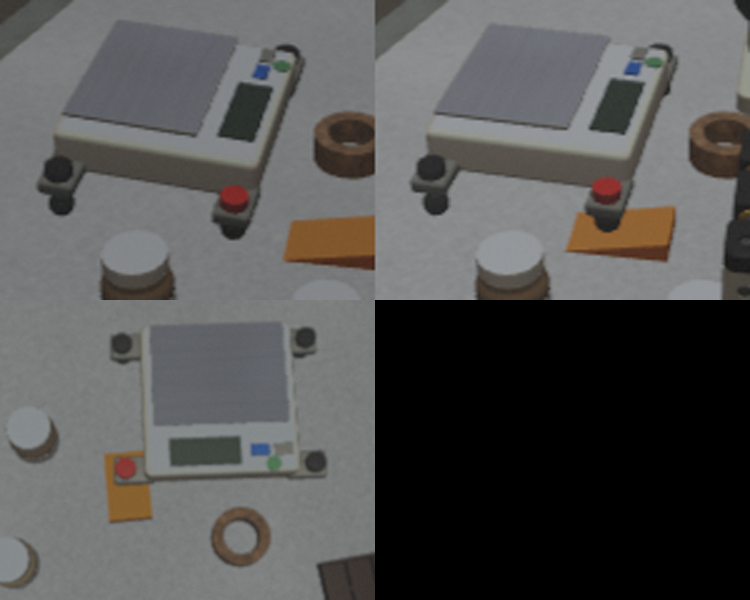

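The side crop shows the short foot standing on the front half of the wedge, the red knob at about (262,229) px. It has risen 3.4 px, against 3.5 px predicted for level. The top view puts the foot about 32 mm behind the nose. The rise in push force shows that the foot now bears load. The arm is clear, so I hand in.

```bash
python3 -c "
from h import *
print(order.job_done())"
```

```text
the job is handed in; nothing more can be done
None
```

I pushed the shim nose first under the short foot, which now stands about 32 mm behind the nose; the camera shows the balance level to within measurement, the arm is clear, and I handed the job in (no verdict was returned).

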